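# Tip the heatsink onto its flat face and butt it against the stop bar

## Task

The black finned heatsink stands on end on the aluminium assembly plate. Without picking it up, push it over with the fingertips so that it lies on its flat face with the fins up and comes to rest, then push it along the plate until its short end sits squarely and flush against the blue stop bar, its whole end on the bar. Leave the flux bottle and the two capacitors beside the plate standing where they are.

Things in the scene. Friction and masses are not known exactly. Their poses are not given: they have to be found in the camera images.
- heatsink: Black finned heatsink, 48 x 72 x 27 mm, 0.12 kg. Origin: centre of its flat 48 x 72 face; x along the 48 mm width, y along the 72 mm length, z from the flat face towards the fins (fin tips at 27 mm). Starts standing on end on the plate, y up, flat face towards the stop bar (within 20 degrees), 127 to 149 mm from it. Lying fins up: z up, origin 4 mm above the bench.
- plate: Aluminium assembly plate fixed to the bench, 190 x 150 x 4 mm. Origin: centre of its underside, on the bench; x runs along the 190 mm length towards the stop bar, y along the 150 mm width, z up. The blue stop bar spans the far end (150 mm along y), 12 mm thick, 18 mm above the plate; its near face is at x = +83 mm.
- bar_face (a point): Middle of the foot of the stop bar's near face, at the plate's top surface (4 mm above the bench).
- flux_bottle: White bottle with a black cap and a thin needle, 36 mm in diameter, 98 mm tall, loose, standing on the bench beside the plate, 12 mm or more from its edge. Origin: centre of its underside. Bystander.
- capacitor_black: Black round capacitor, 16 mm in diameter, 24 mm tall, loose, standing on the bench beside the plate. Origin: centre of its underside. Bystander.
- capacitor_blue: Blue round capacitor, 16 mm in diameter, 24 mm tall, loose, standing on the bench beside the plate. Origin: centre of its underside. Bystander.

How it is judged:
By the outcome, as a careful person would: the job done as asked, in the order asked, and still so for the second after the job is handed in, with the robot touching nothing.
It also fails if it takes over 45 s, if anything falls off the work surface, if the arm or the gripper's body presses on something with over 40 N, if the wrist force passes 120 N, or if a joint passes its speed limit or range.

## Robot

A 6-joint arm with a two-finger parallel gripper is mounted at the origin on a cart in front of the work surface, level with it; the furniture and walls round the work are solid. World frame = base frame: x ahead of the robot, y to its left, z up, the work surface at z = 0. Lengths are in m, angles in rad, forces in N, time in s.
With the tool pointing down it reaches from about 0.225 to 0.875 m from the base axis. Payload 3.4 kg.
Tool frame: the origin (TCP) lies at the very end of the fingers, on their centre line; the grasp point (between the pads) lies 19 mm behind it; z points along the fingers, y is the line along which they close (so a half turn about z gives the same grasp; the last joint's range is limited). The gripper opens to 85 mm and grips with 20 to 120 N. Pads are 22 mm wide; open, the fingers measure 114 mm over their backs; the gripper's body (76 mm by 85 mm) begins 54 mm behind the grasp point. The pads swing forward as they close: fully open they stand 13 mm farther back than shut.
Start: joints at [-1.25, 0.276, 1.505, -0, 1.361, -0.121], TCP at [0.246, -0.52, 0.231] pointing down, gripper open.
Joint ranges: [-2.89, 2.89], [-0.75, 2.08], [0.22, 2.7], [-1.18, 4.32], [0.11, 2.71], [-2.7, 2.7]. Speed limits (rad/s): [2.57, 2.57, 3.14, 3.14, 3.14, 3.14].

## Interface

Orientations are given as a unit quaternion [w, x, y, z].
In Python, from rig import manip, eyes gives the robot as it stands.
- The arm moves only by the tool servo_tool, never from a script. Its argument "series" is text: rows parted by semicolons, each of 7 numbers parted by spaces: the shift along the tool's x, y, z in m, then the turn, a rotation vector about the tool's x, y, z in degrees, then the closure, from 0 (fully open) to 1 (shut). In form: dx dy dz ax ay az fingers; .... A call has 1 to 5 rows; each row is the pose to reach, as a shift and turn from the pose commanded when the call began, along the tool's axes at that moment; what a row does not reach only later rows make up. A row lasts 1/10 s, in which the tool goes at most 50 mm and 8.59 degrees, less where a joint would pass 70% of its speed; a pose out of reach is approached as far as the arm can. A call with a gripper value outside its range is refused whole. The fingers move at their own pace and stop on an object; "squeeze" is the grip in N (left out, the last holds). Time passes only in rows, so rows that repeat a pose let the fingers close. It gives the time, the measured TCP pose, the force, the opening and the grip force at its end, in the units of the state.
- manip.get_state(): the state, without advancing time (a new reading comes with each control period).
- eyes.get_image(name): name is "scene" or "top" or "wrist"; returns the picture (400x640x3 uint8, red, green, blue); there is no depth.
- eyes.camera_info(name): a dict with "fx", "fy", "cx", "cy" (pixels), "dist" ([k1, k2, p1, p2, k3] as OpenCV has them; the pictures are not rectified), "eye" and "orientation" of the camera in the world. Camera axes: x right, y down, z forward; pixel columns grow to the right and rows downward; lengths in m; the calibration is good to about 2 mm. A picture is of the moment at which its call begins: read the wrist's pose just before it. camera_info takes no time and is no camera call; for the wrist camera it gives the pose at the moment of the call.
- manip.sign_off(): hands the job in; it is judged then, once.
The state is a dict: "clock": time; "qpos": joint angles; "qd": joint speeds; "effort": joint torques, N m; "position": TCP position; "ee_rot": TCP orientation; "contact_force": force on the tool from outside, world axes, zero at the start; "moment": the same for the moment, N m; "width": finger opening in m; "gripper_force": force on a finger pad.
Only numpy, scipy, OpenCV 4.12 (cv2) and the standard library are available. Lean on these libraries where they do the work, as an engineer would, in place of code of your own. Each camera call takes 0.05 s, during which the arm holds its last target. There are 200 camera calls.

## Working session

There is one attempt and no reset: what is moved stays moved. The work goes in short steps, Python scripts to look and compute and a tool call to move; the robot and the scene stay as the last step left them, time stands still between calls to the robot, and variables do not carry over. Pictures are saved under pics/ and viewed, at most 10 in all, crops included, and the job is handed in when it is done.

Besides the shell and the picture viewer there is one more tool, called after "Request:" as name(argument=value, ...) on one line, values as JSON. servo_tool: Moves the arm, as the interface text tells. Its arguments: {"type":"object","properties":{"series":{"type":"string"},"squeeze":{"type":"number"}},"required":["series"]}

```bash
mkdir -p pics; cat > h.py <<'E'
import numpy as np, cv2
from scipy.spatial.transform import Rotation as R
from rig import manip, eyes
def rot(q): return R.from_quat([q[1],q[2],q[3],q[0]]).as_matrix()
def K(i): return np.array([[i['fx'],0,i['cx']],[0,i['fy'],i['cy']],[0,0,1.]])
def snap(n,f):
    im=eyes.get_image(n); cv2.imwrite('pics/'+f,im[:,:,::-1]); return im
def ray(n,uv,i=None):
    i=i or eyes.camera_info(n)
    p=cv2.undistortPoints(np.array(uv,float).reshape(-1,1,2),K(i),np.array(i['dist'],float)).reshape(-1,2)
    d=np.c_[p,np.ones(len(p))]@rot(i['orientation']).T
    return np.array(i['eye']),d
def onz(n,uv,z,i=None):
    e,d=ray(n,uv,i); return e+d*((z-e[2])/d[:,2])[:,None]
def proj(n,P,i=None):
    i=i or eyes.camera_info(n); M=rot(i['orientation']).T
    return cv2.projectPoints(np.array(P,float).reshape(-1,1,3),cv2.Rodrigues(M)[0],-M@np.array(i['eye']),K(i),np.array(i['dist'],float))[0].reshape(-1,2)
def tri(n1,p1,n2,p2):
    e1,d1=ray(n1,p1);e2,d2=ray(n2,p2);out=[]
    for a,b in zip(d1,d2):
        s=np.linalg.lstsq(np.c_[a,-b],e2-e1,rcond=None)[0]
        out.append(np.r_[(e1+a*s[0]+e2+b*s[1])/2,np.linalg.norm(e1+a*s[0]-e2-b*s[1])])
    return np.array(out)
E
python3 - <<'E'
from h import *
np.set_printoptions(precision=4,suppress=True)
a=snap('scene','s0.png');b=snap('top','t0.png')
for n in('scene','top'):
    i=eyes.camera_info(n);print(n,i['eye'],rot(i['orientation'])[:,2],i['fx'])
s=manip.get_state();print(s['position'],s['ee_rot'],s['width'],s['clock'])
E
```

```text
scene [-0.0109  0.0239  0.6162] [ 0.6671  0.3588 -0.6529] 481.1705790221645
top [0.4443 0.307  0.9176] [ 0.1403  0.032  -0.9896] 491.26013656052
[ 0.2457 -0.5193  0.2305] [-0.0008  0.9757  0.2191 -0.0001] 0.08532531006601923 0.1
```

View pics/s0.png

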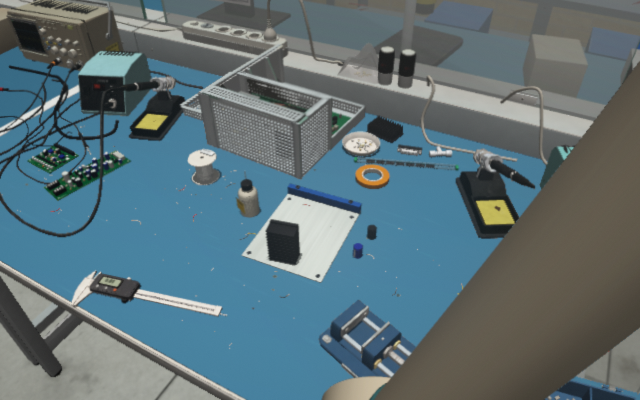

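View pics/t0.png

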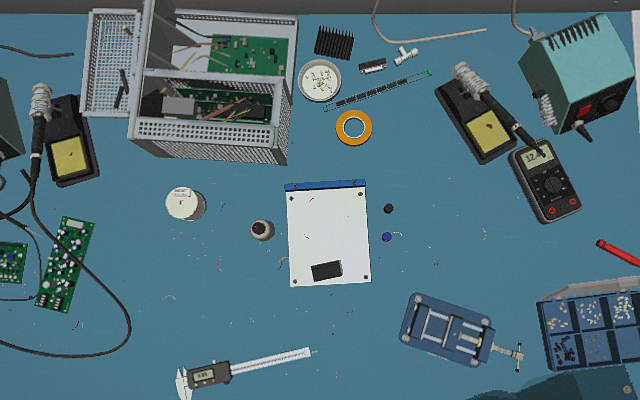

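The scene view shows the heatsink at about (283,242) on the plate. The bottle is at (248,198) and the capacitors at (372,232) and (358,250). The top view shows the plate at (287-371, 180-287), heatsink top at (327,270), bottle at (262,230), capacitors at (388,209) and (387,237). I'll enlarge both for corners.

```bash
python3 - <<'E'
import cv2
a=cv2.imread('pics/t0.png')[175:295,245:405];cv2.imwrite('pics/t0c.png',cv2.resize(a,None,fx=5,fy=5,interpolation=cv2.INTER_CUBIC))
a=cv2.imread('pics/s0.png')[175:295,230:390];cv2.imwrite('pics/s0c.png',cv2.resize(a,None,fx=5,fy=5,interpolation=cv2.INTER_CUBIC))
E
```

```text
(no output)
```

View pics/t0c.png

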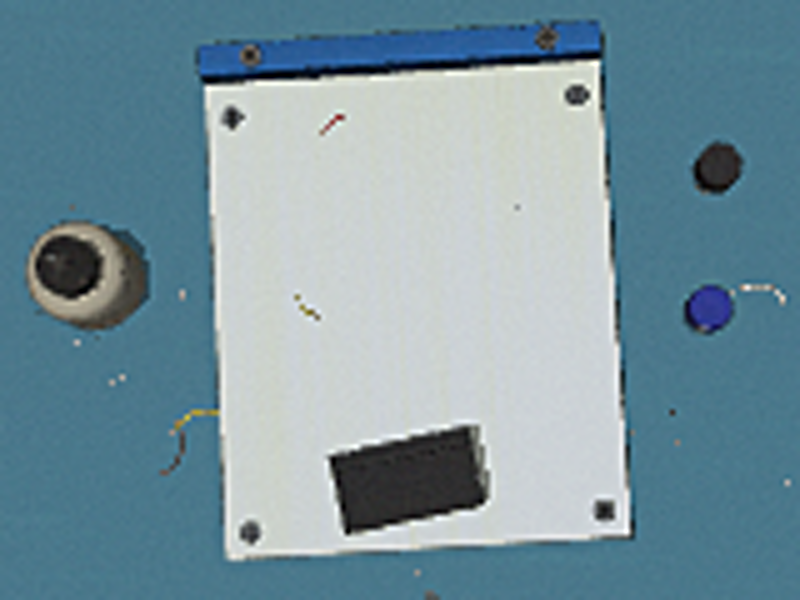

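View pics/s0c.png

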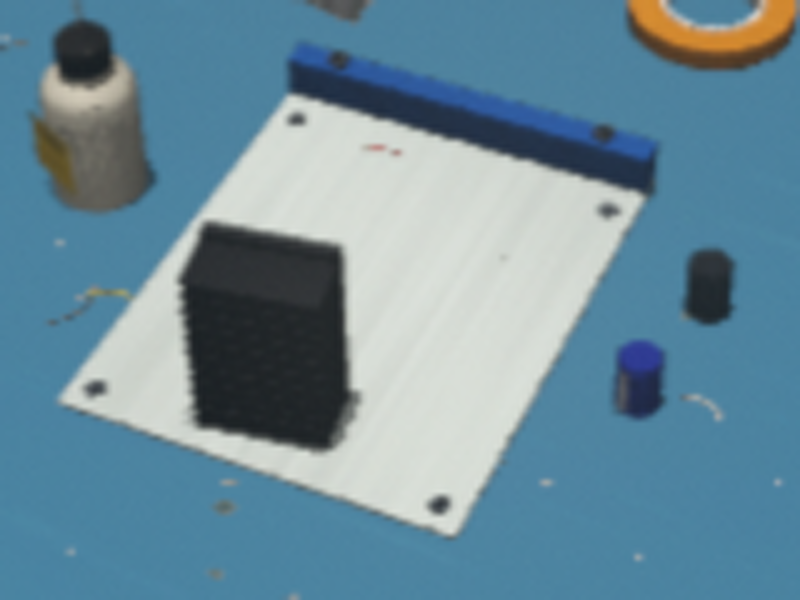

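The top crop shows the plate's near corners at (228,558) and (632,537), the bar foot running (205,84)-(603,60), and the heatsink top corners at (330,457), (472,427), (485,504) and (347,534). The scene crop shows the same top corners at (205,222), (343,245), (325,307) and (183,275), and the plate's near corners at (60,402) and (457,537).

```bash
python3 - <<'E'
from h import *
np.set_printoptions(precision=4,suppress=True)
T=lambda p:(np.array(p)+.5)/5-.5+[245,175]
S=lambda p:(np.array(p)+.5)/5-.5+[230,175]
ht=T([(330,457),(472,427),(485,504),(347,534)]);hs=S([(205,222),(343,245),(325,307),(183,275)])
print('hs',tri('top',ht,'scene',hs))
pt=T([(228,558),(632,537),(205,84),(603,60)]);ps=S([(60,402),(457,537),(288,93),(648,195)])
print('pl',tri('top',pt,'scene',ps))
P=onz('top',pt,.004);print(P);H=onz('top',ht,.076);print(H)
print('sc',onz('scene',ps,.004),onz('scene',hs,.076))
dy=lambda a,b:np.degrees(np.arctan2(*(a-b)[:2][::-1]))
print('plate y dir',dy(P[0],P[1]),dy(P[2],P[3]),'x dir',dy(P[2],P[0]),dy(P[3],P[1]),'hs y',dy(H[0],H[1]),dy(H[3],H[2]))
# capacitors
print('caps',tri('top',T([(718,165),(710,307)]),'scene',S([(710,257),(641,355)])), 'bottle',tri('top',T([(68,265)]),'scene',S([(82,38)])))
E
```

```text
hs [[0.4577 0.3663 0.0776 0.0004]
 [0.4679 0.3189 0.0796 0.0014]
 [0.4429 0.313  0.0762 0.0016]
 [0.4324 0.3594 0.0784 0.0019]]
pl [[0.4215 0.4085 0.0044 0.    ]
 [0.4314 0.2599 0.0056 0.0011]
 [0.5976 0.4215 0.0069 0.0005]
 [0.6079 0.2715 0.0075 0.0001]]
[[0.4215 0.4086 0.004 ]
 [0.4311 0.2603 0.004 ]
 [0.5982 0.4217 0.004 ]
 [0.6085 0.2714 0.004 ]]
[[0.4576 0.3666 0.076 ]
 [0.4684 0.3184 0.076 ]
 [0.4425 0.3137 0.076 ]
 [0.4318 0.3603 0.076 ]]
sc [[0.4218 0.4088 0.004 ]
 [0.4328 0.2601 0.004 ]
 [0.6003 0.4236 0.004 ]
 [0.6115 0.2729 0.004 ]] [[0.4592 0.3671 0.076 ]
 [0.4707 0.3215 0.076 ]
 [0.4435 0.3124 0.076 ]
 [0.4349 0.3601 0.076 ]]
plate y dir 93.70574968649566 93.93522091063166 x dir 4.239027033564018 3.5787891952521633 hs y 102.53545353716846 102.86506828682799
caps [[0.5656 0.2302 0.0299 0.0009]
 [0.5141 0.2331 0.0269 0.0008]] bottle [[0.5222 0.459  0.0745 0.0007]]
```

The geometry agrees: heights are 76-79 mm, the plate heading is +3.9°, and the heatsink normal is at 12.7°. Next I move behind the heatsink at a safe height.

Request:
servo_tool(series="0.125 -0.175 0 0 0 8 0.75; 0.25 -0.35 0 0 0 12.6 0.75; 0.25 -0.35 0 0 0 12.6 0.75; 0.25 -0.35 0 0 0 12.6 0.75; 0.25 -0.35 0 0 0 12.6 0.75")

```text
clock: 0.6
position: [0.29, -0.2717, 0.2309]
ee_rot: [-0.0, 0.994, 0.11, 0.0]
contact_force: [0.4, 0.1, 0.6]
width: 0.0214
gripper_force: 0.0
```

Request:
servo_tool(series="0.236 -0.562 0 0 0 0 0.75; 0.236 -0.562 0 0 0 0 0.75; 0.236 -0.562 0 0 0 0 0.75; 0.236 -0.562 0 0 0 0 0.75; 0.236 -0.562 0 0 0 0 0.75")

```text
clock: 1.1
position: [0.3335, -0.0257, 0.2313]
ee_rot: [0.0, 0.994, 0.11, 0.0]
contact_force: [1.2, -0.1, 0.3]
width: 0.0215
gripper_force: 0.0
```

Request:
servo_tool(series="0.14 -0.331 0 0 0 0 0.75; 0.14 -0.331 0 0 0 0 0.75; 0.14 -0.331 0 0 0 0 0.75; 0.14 -0.331 0 0 0 0 0.75; 0.14 -0.331 0 0 0 0 0.75")

```text
clock: 1.6
position: [0.3778, 0.2206, 0.2311]
ee_rot: [0.0, 0.994, 0.111, 0.0]
contact_force: [1.2, -1.3, 0.3]
width: 0.0216
gripper_force: 0.0
```

Request:
servo_tool(series="0.04 -0.1 0 0 0 0 0.75; 0.04 -0.1 0.05 0 0 0 0.75; 0.04 -0.1 0.1 0 0 0 0.75; 0.04 -0.1 0.1 0 0 0 0.75; 0.04 -0.1 0.1 0 0 0 0.75")

```text
clock: 2.1
position: [0.3927, 0.3242, 0.1276]
ee_rot: [0.002, 0.994, 0.112, -0.004]
contact_force: [-0.4, 1.2, -0.2]
width: 0.021
gripper_force: 0.0
```

Request:
servo_tool(series="0 -0.0025 0.03 0 0 0 0.75; 0 -0.0025 0.06 0 0 0 0.75; 0 -0.0025 0.064 0 0 0 0.75; 0 -0.0025 0.064 0 0 0 0.75; 0 -0.0025 0.064 0 0 0 0.75")

```text
clock: 2.6
position: [0.3961, 0.3277, 0.0691]
ee_rot: [-0.001, 0.994, 0.111, 0.002]
contact_force: [0.7, 0.1, -0.6]
width: 0.0212
gripper_force: 0.0
```

```bash
python3 - <<'E'
from h import *
t=snap('top','t1.png')[195:295,265:405];s=snap('scene','s1.png')[170:290,220:360]
r=lambda a:cv2.resize(a,(400,int(a.shape[0]*400/a.shape[1])),interpolation=cv2.INTER_CUBIC)
t,s=r(t),r(s);h=max(len(t),len(s))
p=lambda a:np.pad(a,((0,h-len(a)),(0,0),(0,0)))
cv2.imwrite('pics/c1.png',np.hstack([p(t),p(s)])[:,:,::-1])
st=manip.get_state();print(st['position'],st['contact_force'])
E
```

```text
[0.39602218 0.3277523  0.06910894] [ 0.127379    0.88417231 -0.64298137]
```

View pics/c1.png

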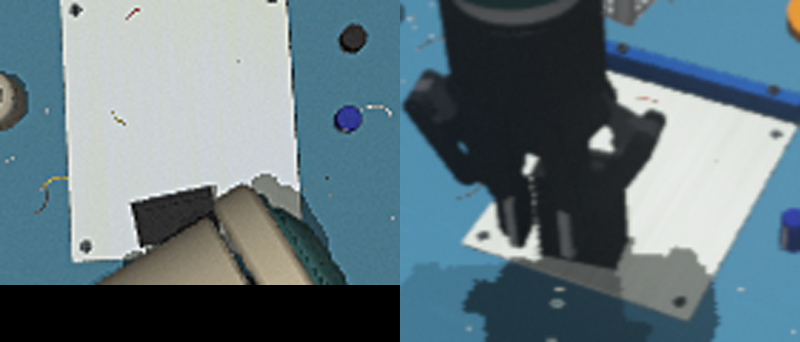

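The heatsink is still standing, with the open fingers just behind it (top-view panel, about (175,215)). I lower another 10 mm and approach.

Request:
servo_tool(series="0 0 0.01 0 0 0 0.75; 0.01 0 0.01 0 0 0 0.75; 0.018 0 0.01 0 0 0 0.75; 0.024 0 0.01 0 0 0 0.75; 0.028 0 0.01 0 0 0 0.75")

```text
clock: 3.2
position: [0.4233, 0.3337, 0.0573]
ee_rot: [-0.0, 0.994, 0.111, 0.0]
contact_force: [-1.6, 0.3, 0.2]
width: 0.0211
gripper_force: 0.0
```

Request:
servo_tool(series="0.004 0 0 0 0 0 0.75; 0.008 0 0 0 0 0 0.75; 0.012 0 0 0 0 0 0.75; 0.016 0 0 0 0 0 0.75; 0.02 0 0 0 0 0 0.75")

```text
clock: 3.7
position: [0.4419, 0.3378, 0.0573]
ee_rot: [0.0, 0.994, 0.111, 0.0]
contact_force: [-0.4, -0.6, 0.6]
width: 0.0212
gripper_force: 0.0
```

Request:
servo_tool(series="0.004 0 0 0 0 0 0.75; 0.008 0 0 0 0 0 0.75; 0.01 0 0 0 0 0 0.75; 0.01 0 0 0 0 0 0.75; 0.01 0 0 0 0 0 0.75")

```text
clock: 4.2
position: [0.4511, 0.3399, 0.0572]
ee_rot: [0.0, 0.994, 0.111, -0.0]
contact_force: [0.6, -0.7, -1.2]
width: 0.0213
gripper_force: 0.0
```

```bash
cat > c.py <<'E'
from h import *
import sys
n=sys.argv[1]
t=snap('top','t%s.png'%n)[175:295,265:385];s=snap('scene','s%s.png'%n)[170:290,230:370]
r=lambda a:cv2.resize(a,(400,int(a.shape[0]*400/a.shape[1])),interpolation=cv2.INTER_CUBIC)
t,s=r(t),r(s);h=max(len(t),len(s))
p=lambda a:np.pad(a,((0,h-len(a)),(0,0),(0,0)))
cv2.imwrite('pics/c%s.png'%n,np.hstack([p(t),p(s)])[:,:,::-1])
st=manip.get_state();print(st['clock'],st['position'],st['contact_force'])
E
python3 c.py 2
```

```text
4.3 [0.45102951 0.33984799 0.05721704] [-0.40996376  0.82179962 -0.84988329]
```

View pics/c2.png

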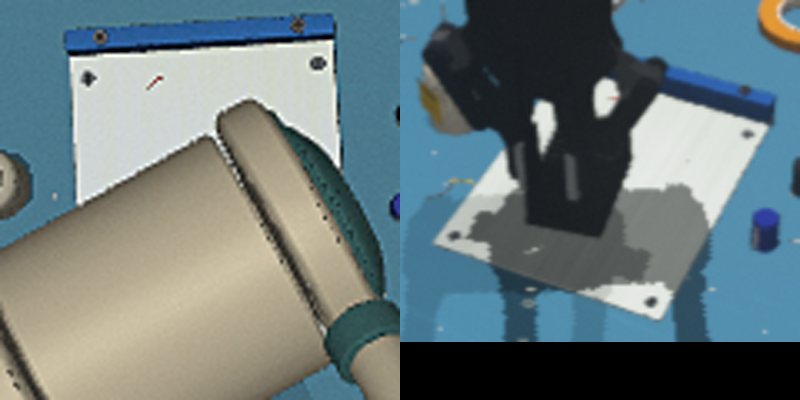

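The arm hides the heatsink in the top view. The scene panel shows its near lower edge lifted, at (527,225)-(605,237), so it is tilting or has tipped. I push slightly further, then back off and up to look.

Request:
servo_tool(series="0.004 0 0 0 0 0 0.75; 0.008 0 0 0 0 0 0.75; 0.012 0 0 0 0 0 0.75; 0.012 0 0 0 0 0 0.75; 0.012 0 0 0 0 0 0.75")

```text
clock: 4.8
position: [0.4631, 0.3425, 0.0572]
ee_rot: [0.0, 0.994, 0.111, -0.0]
contact_force: [-0.4, -0.8, -0.1]
width: 0.0216
gripper_force: 0.0
```

Request:
servo_tool(series="-0.02 0 0 0 0 0 0.75; -0.06 0 0 0 0 0 0.75; -0.1 0 0 0 0 0 0.75; -0.13 0 -0.03 0 0 0 0.75; -0.13 0 -0.03 0 0 0 0.75")

```text
clock: 5.3
position: [0.3328, 0.3131, 0.0891]
ee_rot: [-0.0, 0.994, 0.112, -0.0]
contact_force: [1.2, 0.3, -0.7]
width: 0.0212
gripper_force: 0.0
```

```bash
python3 c.py 3
```

```text
5.4 [0.33655007 0.31447569 0.08815496] [ 0.64370435 -0.04300348 -0.29841052]
```

View pics/c3.png

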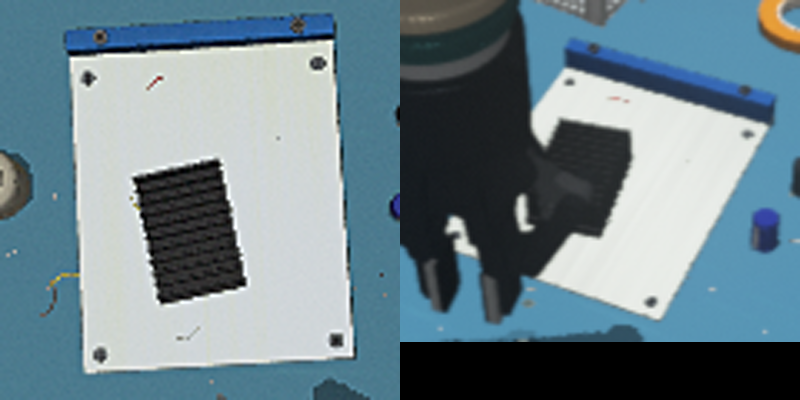

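The heatsink lies fins up. Its top corners in the top panel are (133,178), (220,159), (246,286) and (161,304).

```bash
python3 - <<'E'
from h import *
np.set_printoptions(precision=4,suppress=True)
T=lambda p:(np.array(p)+.5)/(10/3)-.5+[265,175]
H=onz('top',T([(133,178),(220,159),(246,286),(161,304)]),.031)
u=(H[0]+H[1]-H[2]-H[3])/2;v=(H[0]+H[3]-H[1]-H[2])/2
print(H,H.mean(0),np.linalg.norm(u),np.linalg.norm(v),np.degrees(np.arctan2(u[1],u[0])),np.degrees(np.arctan2(v[1],v[0]))-90)
F=np.array([.6034,.3466]);a=np.radians(3.9);ex=np.array([np.cos(a),np.sin(a)]);ey=np.array([-ex[1],ex[0]])
for P in (H.mean(0)[:2],(H[0]+H[1])[:2]/2,(H[2]+H[3])[:2]/2): print('bar frame',(P-F)@ex,(P-F)@ey)
E
```

```text
[[0.5265 0.3821 0.031 ]
 [0.5373 0.3348 0.031 ]
 [0.4688 0.3199 0.031 ]
 [0.4587 0.3656 0.031 ]] [0.4978 0.3506 0.031 ] 0.06994122217461567 0.04759838285452189 12.955656766001772 12.751016929864647
bar frame -0.10504858237322327 0.011169076552753386
bar frame -0.07051384794967472 0.016673234809445017
bar frame -0.13958331679677186 0.005664918296061815
```

Pose is as expected: length about 70 mm, heading 12.9° against the bar's 3.9°, front gap about 67 mm. Next I lower the spread fingertips behind the near end.

Request:
servo_tool(series="0.05 0 0 0 0 0 0.72; 0.095 0 0 0 0 0 0.72; 0.1 0 0.035 0 0 0 0.72; 0.1 0 0.07 0 0 0 0.72; 0.1 0 0.077 0 0 0 0.72")

```text
clock: 5.9
position: [0.4325, 0.3343, 0.0059]
ee_rot: [0.002, 0.994, 0.11, -0.004]
contact_force: [-0.8, 0.5, -0.4]
width: 0.0242
gripper_force: 0.0
```

Request:
servo_tool(series="0 0 0 0 0 0 0.72; 0.004 0 0 0 0 0 0.72; 0.008 0 0 0 0 0 0.72; 0.012 0 0 0 0 0 0.72; 0.016 0 0 0 0 0 0.72")

```text
clock: 6.4
position: [0.4504, 0.34, 0.0114]
ee_rot: [-0.0, 0.994, 0.111, 0.001]
contact_force: [-0.3, -0.3, 0.0]
width: 0.024
gripper_force: 0.0
```

Request:
servo_tool(series="0.006 0.000 0 0 0 0 0.72; 0.012 0.001 0 0 0 1.5 0.72; 0.018 0.002 0 0 0 3 0.72; 0.024 0.003 0 0 0 4.5 0.72; 0.03 0.004 0 0 0 6 0.72")

```text
clock: 6.9
position: [0.4799, 0.3422, 0.0102]
ee_rot: [0.0, 0.998, 0.057, -0.0]
contact_force: [-1.2, -0.2, 0.9]
width: 0.0239
gripper_force: 0.7
```

Request:
servo_tool(series="0.005 0 0 0 0 1 0.72; 0.01 0 0 0 0 2 0.72; 0.015 0.001 0 0 0 2.8 0.72; 0.018 0.001 0 0 0 2.8 0.72; 0.018 0.001 0 0 0 2.8 0.72")

```text
clock: 7.4
position: [0.4983, 0.3433, 0.0102]
ee_rot: [-0.0, 0.999, 0.034, 0.0]
contact_force: [-0.6, -0.9, 0.1]
width: 0.0238
gripper_force: 0.0
```

```bash
python3 c.py 4
```

```text
7.5 [0.49771646 0.34328472 0.01020364] [0.59110688 0.51696919 0.41752792]
```

View pics/c4.png

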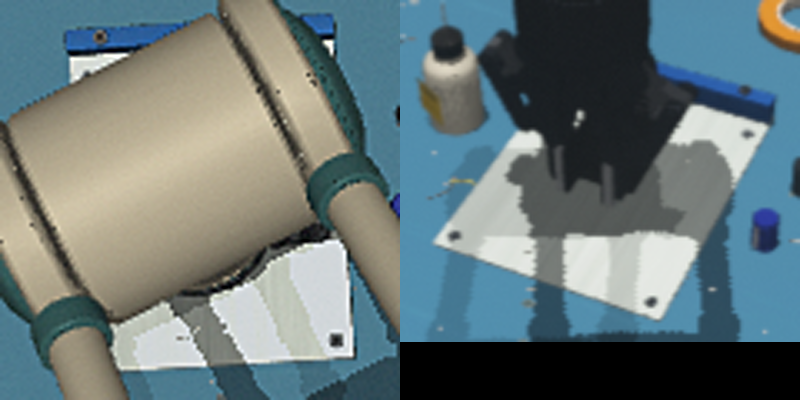

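The arm hides the part in the top panel, but the scene shows the fingers behind the heatsink on the plate (about (585,190)) and the bottle and caps untouched. About 22 mm remain by geometry, so I continue and watch the force.

Request:
servo_tool(series="0.004 0 0 0 0 0 0.72; 0.008 0 0 0 0 0 0.72; 0.012 0 0 0 0 0 0.72; 0.015 0 0 0 0 0 0.72; 0.017 0 0 0 0 0 0.72")

```text
clock: 8.0
position: [0.5147, 0.3445, 0.0103]
ee_rot: [0.0, 0.999, 0.034, -0.0]
contact_force: [-2.4, -0.5, 0.5]
width: 0.0238
gripper_force: 0.6
```

Request:
servo_tool(series="0.001 0 0 0 0 0 0.72; 0.002 0 0 0 0 0 0.72; 0.003 0 0 0 0 0 0.72; 0.004 0 0 0 0 0 0.72; 0.004 0 0 0 0 0 0.72")

```text
clock: 8.5
position: [0.5187, 0.3448, 0.0103]
ee_rot: [0.0, 0.999, 0.034, 0.0]
contact_force: [-0.4, -0.3, -0.4]
width: 0.0238
gripper_force: 0.1
```

Request:
servo_tool(series="0.001 0 0 0 0 0 0.72; 0.0015 0 0 0 0 0 0.72; 0.002 0 0 0 0 0 0.72; 0.002 0 0 0 0 0 0.72; 0.002 0 0 0 0 0 0.72")

```text
clock: 9.0
position: [0.5201, 0.3448, 0.0103]
ee_rot: [0.0, 0.999, 0.034, -0.0]
contact_force: [-1.6, 0.2, 1.3]
width: 0.0238
gripper_force: 0.9
```

Request:
servo_tool(series="0.0005 0 0 0 0 0 0.72; 0.001 0 0 0 0 0 0.72; 0.0015 0 0 0 0 0 0.72; 0.0015 0 0 0 0 0 0.72; 0.0015 0 0 0 0 0 0.72")

```text
clock: 9.5
position: [0.5201, 0.3448, 0.0103]
ee_rot: [0.0, 0.999, 0.034, -0.002]
contact_force: [-5.4, 0.2, 4.0]
width: 0.0243
gripper_force: 2.9
```

The tip has stopped at the expected place with force rising. I press a bit more to seat it, then back off along the same line.

Request:
servo_tool(series="0.001 0 0 0 0 0 0.72; 0.002 0 0 0 0 0 0.72; 0.003 0 0 0 0 0 0.72; 0.003 0 0 0 0 0 0.72; 0.003 0 0 0 0 0 0.72")

```text
clock: 10.0
position: [0.5201, 0.3448, 0.0103]
ee_rot: [0.001, 0.999, 0.034, -0.004]
contact_force: [-11.3, 1.5, 8.7]
width: 0.0241
gripper_force: 5.8
```

Request:
servo_tool(series="-0.005 0 0 0 0 0 0.72; -0.015 0 0 0 0 0 0.72; -0.04 0 0 0 0 0 0.72; -0.08 0 -0.02 0 0 0 0.72; -0.12 0 -0.06 0 0 0 0.72")

```text
clock: 10.5
position: [0.4072, 0.3358, 0.0637]
ee_rot: [0.002, 0.999, 0.034, -0.002]
contact_force: [-0.1, 1.1, 0.8]
width: 0.0236
gripper_force: 0.0
```

Request:
servo_tool(series="-0.05 0 -0.05 0 0 0 0.72; -0.05 0.05 -0.1 0 0 0 0.72; -0.05 0.1 -0.1 0 0 0 0.72; -0.05 0.15 -0.1 0 0 0 0.72; -0.05 0.15 -0.1 0 0 0 0.72")

```text
clock: 11.0
position: [0.3703, 0.1816, 0.1668]
ee_rot: [0.001, 0.999, 0.034, 0.002]
contact_force: [0.6, 0.9, -0.3]
width: 0.0241
gripper_force: 0.0
```

```bash
python3 c.py 5
```

```text
11.1 [0.3706315  0.18188136 0.16640961] [-0.51988151  0.42106354  0.20079318]
```

View pics/c5.png

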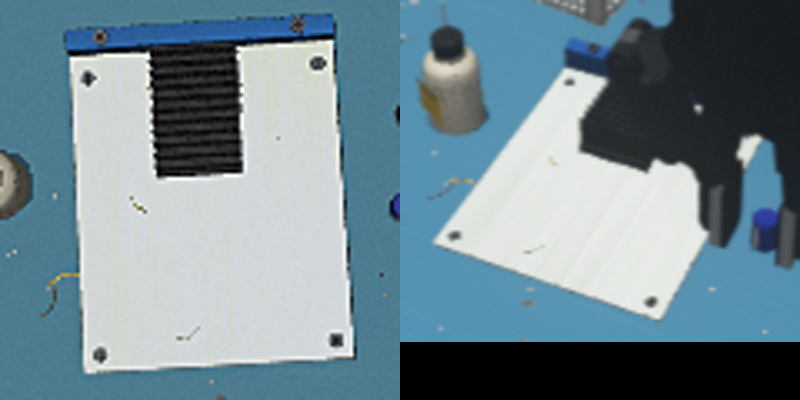

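The top panel shows the heatsink fins up, its far end against the bar at (150-240, 45). The near edge (157,177)-(242,172) runs parallel to the bar. The bottle and blue capacitor have not moved, and the robot is clear, so I hand in.

```bash
python3 - <<'E'
from h import *
T=lambda p:(np.array(p)+.5)/(10/3)-.5+[265,175]
H=onz('top',T([(157,177),(242,172)]),.031)[:,:2];a=np.radians(3.9)
print((H-[.6034,.3466])@np.array([[np.cos(a),-np.sin(a)],[np.sin(a),np.cos(a)]]))
print(manip.sign_off())
E
```

```text
[[-0.07453264  0.02751706]
 [-0.07449494 -0.01880507]]
the job is handed in; nothing more can be done
None
```

The heatsink was tipped onto its flat face, fins up, and pushed square against the stop bar, and I've handed the job in at about 11 s. It stopped hard against the bar at about 11 N, with the near end parallel to it. The camera put that end 74.5 mm from the bar against a 72 mm length, about the 2 mm calibration limit. The bottle and blue capacitor looked unmoved in the last view. The black capacitor was mostly out of frame, but the arm stayed clear of it.

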